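# Clear the marking-out plate and ready the scratch awl

### The arm

A 6-joint arm with a two-finger parallel gripper is mounted at the origin on a cart in front of the work surface, level with it; the furniture and walls round the work are solid. World frame = base frame: x ahead of the robot, y to its left, z up, the work surface at z = 0. Lengths are in m, angles in rad, forces in N, time in s.
With the tool pointing down it reaches from about 0.375 to 0.9 m from the base axis. Payload 3.1 kg.
Tool frame: the origin (TCP) lies between the finger pads; the fingertips stand 11 mm ahead of it and the grasp point (between the pads) lies 8 mm behind it; z points along the fingers, y is the line along which they close (so a half turn about z gives the same grasp; the last joint's range is limited). The gripper opens to 87 mm and grips with 3 to 60 N. Pads are 19 mm wide; open, the fingers measure 117 mm over their backs; the gripper's body (75 mm by 190 mm) begins 51 mm behind the grasp point.
Start: joints at [1.165, 0.527, 1.433, -0, 1.181, -0.178], TCP at [0.14, 0.609, 0.197] pointing down, gripper open.
Joint ranges: [-3.08, 3.08], [-0.75, 2.2], [0.22, 2.44], [-1.43, 4.57], [0, 2.65], [-2.85, 2.85]. Speed limits (rad/s): [2.79, 2.79, 3.14, 3.14, 3.14, 3.14].

### API

Orientations are given as a unit quaternion [x, y, z, w].
In Python, from rig import get_obs, camera, hand_in gives the robot as it stands.
- The arm moves only by the shell command python3 -m pendant 'ROWS' [FORCE]. ROWS is JSON, a list that holds one entry, the list of rows, each a list of 7 numbers: the shift along the tool's x, y, z in m, then the turn, a rotation vector about the tool's x, y, z in degrees, then the opening, from 0 (shut) to 1 (fully open). In form: [[[x, y, z, ax, ay, az, fingers], ...]]. A call has exactly 5 rows; each row shifts and turns the commanded pose from where the row before left it, along the tool's axes as they then stand; what a row does not reach is not made up. A row lasts 1/8 s, in which the tool goes at most 62.5 mm and 10.7 degrees, less where a joint would pass 70% of its speed; a pose out of reach is approached as far as the arm can. A call with a gripper value outside its range is refused whole. The fingers move at their own pace and stop on an object; FORCE is the grip in N (left out, the last holds). Time passes only in rows, so rows that do not move let the fingers close, or fill a call up. It gives the time, the measured TCP pose, the force, the opening and the grip force at its end, in the units of the state.
- get_obs(): the state, without advancing time (a new reading comes with each control period).
- camera(name): name is "scene" or "top" or "wrist"; returns a dict with "img" (384x512x3 uint8, red, green, blue), "intrinsics" (3x3 intrinsics, pixels), "R" (3x3) and "t" (3): a world point X has camera coordinates R X + t; the wrist camera has in their place "T_tool_cam" (4x4, takes a point from camera to tool coordinates, whose origin is the TCP and whose axes are the flange's). Camera axes: x right, y down, z forward; pixel columns grow to the right and rows downward; lengths in m; the calibration is good to about 2 mm. A picture is of the moment at which its call begins: read the wrist's pose just before it. There is no depth.
- hand_in(): hands the job in; it is judged then, once.
The state is a dict: "time": time; "q": joint angles; "joint_velocities": joint speeds; "joint_torque": joint torques, N m; "position": TCP position; "tool_rot": TCP orientation; "ft_force": force on the tool from outside, world axes, zero at the start; "moment": the same for the moment, N m; "grip_width": finger opening in m; "grip_force": force on a finger pad.
Only numpy, scipy, OpenCV 4.12 (cv2) and the standard library are available. Lean on these libraries where they do the work, as an engineer would, in place of code of your own. Each camera call takes 0.05 s, during which the arm holds its last target. There are 200 camera calls.

### The job

Get ready to scribe: push all four wood chips off the aluminium plate onto the bench with the rectangular wood block held in the gripper (the fingers themselves must not push the chips), then set the block down flat on the bench clear of the plate and let go of it. Then draw the scratch awl (the taller tool, with the round handle) out of the wooden stand, tilt it to a slant of about 45 degrees, leaning whichever way suits, and finish while holding it still with its point about 3 cm above the crossing of the two lines on the plate, touching nothing but the gripper. Leave the shorter square-handled tool in the stand and do not disturb the steel bolt or hex key set.

Things in the scene. Friction and masses are not known exactly. Their poses are not given: they have to be found in the camera images.
- plate: Bare aluminium marking-out plate fixed flat on the bench, 150 x 150 mm, 10 mm thick, two thin dark lines scribed across it. Origin: centre of its underside, on the bench; x and y along its edges, z up.
- mark (a point): The crossing of the two dark lines, on the plate's top face, 20 mm along the plate's x and 15 mm along its y from its centre, 10 mm above the bench.
- chip0: Loose wood chip, light wood, 16 x 12 x 8 mm (x, y, z), 10 g, lying at first on the plate within 45 mm of its centre lines (outermost edges of the chips included). All four chips are alike. Origin: centre of its underside.
- chip1: Loose wood chip, light wood, 16 x 12 x 8 mm (x, y, z), 10 g, lying at first on the plate within 45 mm of its centre lines (outermost edges of the chips included). All four chips are alike. Origin: centre of its underside.
- chip2: Loose wood chip, light wood, 16 x 12 x 8 mm (x, y, z), 10 g, lying at first on the plate within 45 mm of its centre lines (outermost edges of the chips included). All four chips are alike. Origin: centre of its underside.
- chip3: Loose wood chip, light wood, 16 x 12 x 8 mm (x, y, z), 10 g, lying at first on the plate within 45 mm of its centre lines (outermost edges of the chips included). All four chips are alike. Origin: centre of its underside.
- block: Rectangular brown wood off-cut serving as scraper block, 50 x 120 x 36 mm (x, y, z), about 0.12 kg, lying flat on the bench near the robot, clear space round it. Origin: centre of its underside; y along its length. Gripped across its 50 mm width by the top 20 mm, the fingertips stay above the chips while it sweeps.
- stand: Wooden tool stand fixed on the bench, 56 x 150 x 65 mm (x, y, z), with two upright through holes of 9 mm diameter in its top, at +40 and -40 mm along its y. Each holds one tool, point down; which tool is in which hole varies. Origin: centre of its underside; z up. A fixed lamp with a tall post stands behind, about at x 0.65, y 0.14: carry things past it on the robot's side.
- awl: Scratch awl, 145 mm long, 90 g. From its point up: steel shank 6 mm thick to 60 mm, brass collar 20 mm across to 72, round dark wood handle to 145 (26 mm across from 84 to 132). Origin: the point; z runs from it to the handle end. At first upright in the stand, the collar resting on its top, point 5 mm above the bench, handle end 150. Raised 60 mm, it is free.
- bradawl: The other tool in the stand, to be left there: same shank, but a shorter dark wood handle with square 19 mm sides, its end 107 mm above the bench. Origin: its point; z up along it.
- bolt: Steel hex bolt with nut, lying, 19 x 70 x 22 mm, at the right front; leave it. Origin: centre of its underside.
- hex_keys: Folding hex key set lying flat, 28 x 96 x 30 mm, just to the left of the lamp's foot; leave it. Origin: centre of its underside.

How it is judged:
On the way, in this order (a step that is already met when the one before it is completed fails the run):
1. all four chips are off the plate ((x of chip0 in the frame of plate above 0.076 m or y of chip0 in the frame of plate above 0.076 m or x of chip0 in the frame of plate below -0.076 m or y of chip0 in the frame of plate below -0.076 m) and (x of chip1 in the frame of plate above 0.076 m or y of chip1 in the frame of plate above 0.076 m or x of chip1 in the frame of plate below -0.076 m or y of chip1 in the frame of plate below -0.076 m) and (x of chip2 in the frame of plate above 0.076 m or y of chip2 in the frame of plate above 0.076 m or x of chip2 in the frame of plate below -0.076 m or y of chip2 in the frame of plate below -0.076 m) and (x of chip3 in the frame of plate above 0.076 m or y of chip3 in the frame of plate above 0.076 m or x of chip3 in the frame of plate below -0.076 m or y of chip3 in the frame of plate below -0.076 m)), for 0.2 s.
2. with the chips off and the block put down and released on the bench, the awl is drawn clear of the stand (all of step 1 and height (world z) of block below 0.008 m and angle between block's own z axis and vertical below 0.15 rad and (x of block in the frame of plate above 0.08 m or y of block in the frame of plate above 0.08 m or x of block in the frame of plate below -0.08 m or y of block in the frame of plate below -0.08 m) and contact force between block and the fingers below 0.1 N and contact force between each of block, awl and plate below 0.1 N and contact force between the fingers and awl above 1 N and contact force between awl and stand below 0.1 N and contact force between awl and block below 0.1 N and contact force between awl and bradawl below 0.1 N and height (world z) of awl above 0.067 m), for 0.1 s.
At the end, for the whole second after the job is handed in: Chips beyond the plate's edges; block flat on the bench off the plate, released; awl held only by the fingers, still, 30 to 60 degrees from vertical, point down, within 30 mm sideways of the line crossing and 12 to 65 mm above the plate (all of step 1 and height (world z) of block below 0.008 m and angle between block's own z axis and vertical below 0.15 rad and (x of block in the frame of plate above 0.08 m or y of block in the frame of plate above 0.08 m or x of block in the frame of plate below -0.08 m or y of block in the frame of plate below -0.08 m) and contact force between block and the fingers below 0.1 N and contact force between each of block, awl and plate below 0.1 N and contact force between the fingers and awl above 1 N and contact force between awl and stand below 0.1 N and contact force between awl and block below 0.1 N and contact force between awl and bradawl below 0.1 N and horizontal distance between awl and mark below 0.03 m and height (world z) of awl between 0.022 and 0.075 m and angle between awl's own z axis and vertical between 0.52 and 1.05 rad and linear speed of awl below 0.03 m/s); the arm keeps its last pose, push and grip.
It fails at once if the fingers push a chip (contact force between the fingers and chip0 above 0.5 N or contact force between the fingers and chip1 above 0.5 N or contact force between the fingers and chip2 above 0.5 N or contact force between the fingers and chip3 above 0.5 N).
It fails at once if the other tool, the steel bolt or the hex key set is moved more than 30 mm (distance of any of bradawl, bolt, hex_keys from where it was at the start of the episode above 0.03 m).
It also fails if it takes over 58 s, if anything falls off the work surface, if the arm or the gripper's body presses on something with over 40 N, if the wrist force passes 120 N, or if a joint passes its speed limit or range.

## Working session

There is one attempt and no reset: what is moved stays moved. The work goes in short steps, Python scripts to look and compute and a shell command to move; the robot and the scene stay as the last step left them, time stands still between calls to the robot, and variables do not carry over. Pictures are saved under pics/ and viewed, at most 10 in all, crops included, and the job is handed in when it is done.

```bash
mkdir -p pics; ls
python3 - <<'E'
from rig import get_obs,camera
import cv2,pickle
o=get_obs();print(o)
for n in("scene","top"):
    c=camera(n);pickle.dump(c,open(f"pics/{n}0.pkl","wb"));cv2.imwrite(f"pics/{n}0.png",cv2.resize(c["img"][:,:,::-1],(800,600),interpolation=cv2.INTER_CUBIC));print(c["intrinsics"],c["R"],c["t"])
E
```

```text
pics
{'time': 0.0, 'q': array([ 1.16552305e+00,  5.28450521e-01,  1.43390630e+00, -1.30223373e-05,
        1.18138589e+00, -1.78513440e-01]), 'joint_velocities': array([-0.00179642,  0.00038172,  0.00036746,  0.00016553, -0.00158604,
        0.0003012 ]), 'joint_torque': array([-2.14909815e-03, -4.40039599e+01, -1.76588291e+01,  6.31267671e-02,
        5.82250650e-02, -1.39302292e-04]), 'position': array([0.14018174, 0.6082693 , 0.19618003]), 'tool_rot': array([ 1.13134631e-01,  9.93579086e-01, -1.03128878e-03, -3.03590471e-04]), 'ft_force': array([ 0.5753347 , -0.41198261, -0.21723501]), 'moment': array([ 0.00555535,  0.01888119, -0.0428629 ]), 'grip_force': 0.0, 'grip_width': 0.0871030790913248}
[[433.82749224   0.         254.05061151]
 [  0.         433.82749224 187.16255125]
 [  0.           0.           1.        ]] [[-0.90136939 -0.43268019  0.01791849]
 [-0.29610971  0.58561378 -0.75456977]
 [ 0.31599408 -0.68545193 -0.65597514]] [0.54633414 0.07754002 0.88095666]
[[463.87440549   0.         259.54178126]
 [  0.         463.87440549 186.95267111]
 [  0.           0.           1.        ]] [[ 0.00879825 -0.99990373  0.01072911]
 [-0.98389698 -0.01057191 -0.17842355]
 [ 0.1785198  -0.00898652 -0.98389528]] [0.17890054 0.54079461 0.86753223]
```

View pics/top0.png

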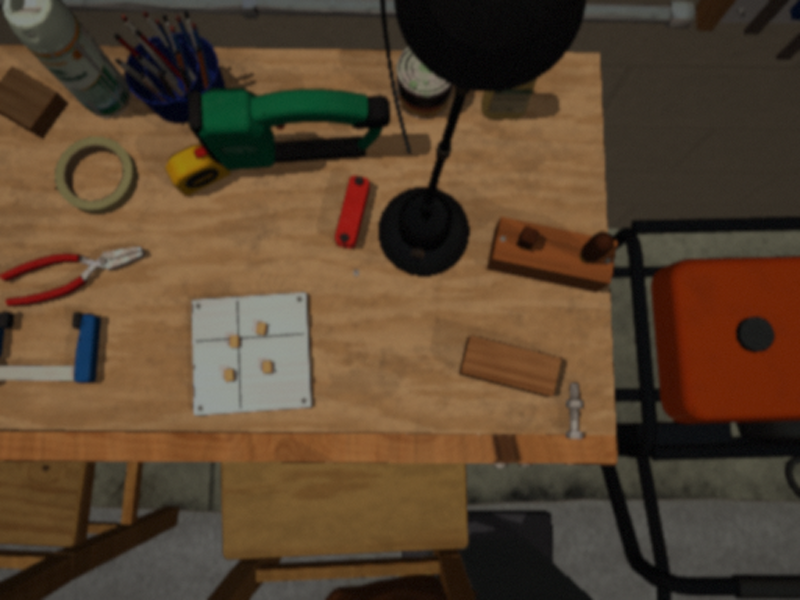

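View pics/scene0.png

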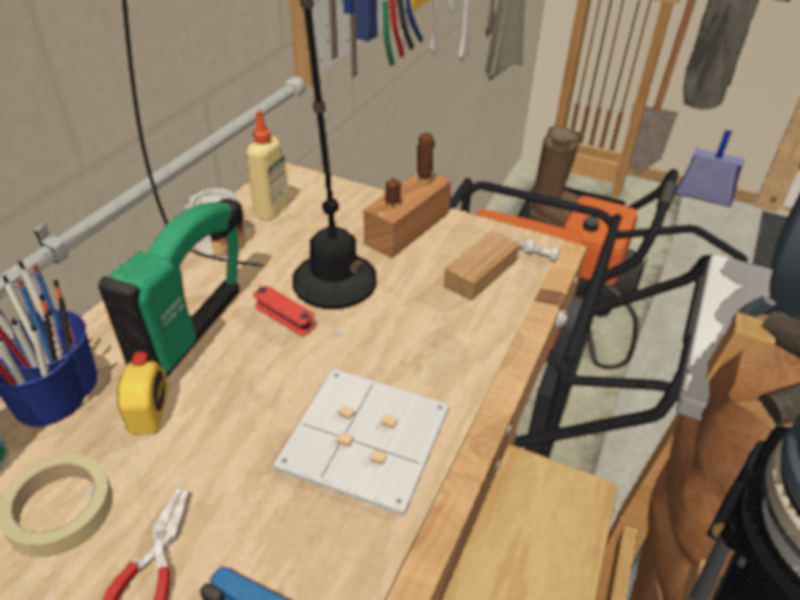

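The top view shows the plate at (192..312, 293..414) with its lines crossing at (239,338). The chips are near (261,328), (234,341), (267,366) and (229,374), and the block is around (513,366). The stand is on the right, with the bradawl at (531,238) and the awl at (600,247). Next I'll enlarge a crop.

```bash
cat > h.py <<'E'
import numpy as np,pickle
def unproj(c,u,v,z):
    K,R,t=(np.array(c[k]) for k in("intrinsics","R","t"))
    d=R.T@np.linalg.solve(K,[u,v,1]); C=-R.T@t
    return (C+d*(z-C[2])/d[2])
def proj(c,X):
    p=c["intrinsics"]@(c["R"]@np.array(X)+c["t"]);return p[:2]/p[2]
E
python3 - <<'E'
import cv2,pickle,numpy as np
c=pickle.load(open("pics/top0.pkl","rb"));im=c["img"][:,:,::-1]
a=cv2.resize(im[180:270,115:205],(400,400),interpolation=cv2.INTER_CUBIC)
b=cv2.resize(im[130:290,280:400],(400,533),interpolation=cv2.INTER_CUBIC)
o=np.zeros((533,800,3),np.uint8);o[:400,:400]=a;o[:,400:]=b
cv2.imwrite("pics/crop.png",o)
E
```

```text
(no output)
```

View pics/crop.png

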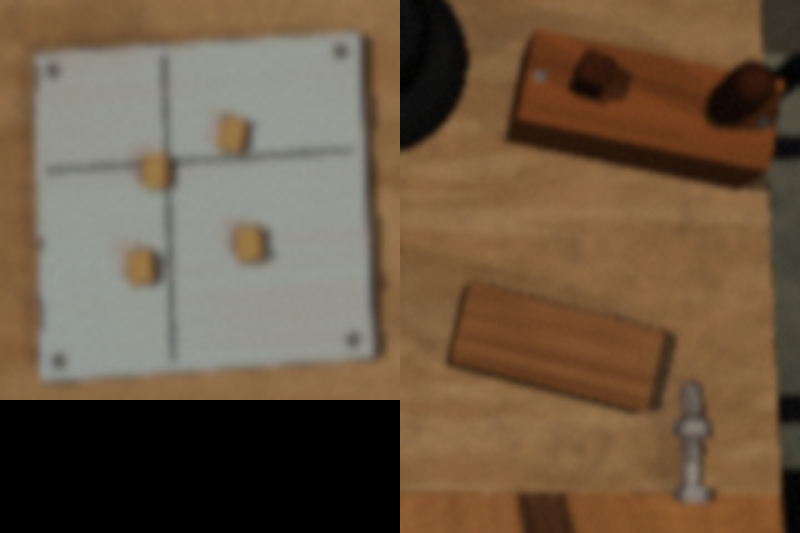

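The crop shows the plate corners at (34,52), (362,33), (376,356) and (41,380), and the crossing at (167,162). The block's top corners are about (470,284), (672,333), (640,411) and (452,363). The awl leans outward by perspective, with its collar near (722,108).

Run:
```python
from h import *
c=pickle.load(open("pics/top0.pkl","rb"))
s=pickle.load(open("pics/scene0.pkl","rb"))
A=lambda p:(115+(p[0]+.5)/4.444-.5,180+(p[1]+.5)/4.444-.5)
B=lambda p:(280+(p[0]-399.5)/3.333-.5,130+(p[1]+.5)/3.333-.5)
S=lambda p:(p[0]/1.5625,p[1]/1.5625)
np.set_printoptions(precision=4,suppress=True)
P=np.array([unproj(c,*A(p),.01) for p in[(34,52),(362,33),(376,356),(41,380),(167,162)]]);print(P,P[:4].mean(0))
for p in[(232,134),(155,171),(250,243),(141,267)]:print("chip",unproj(c,*A(p),.018))
print("block",np.array([unproj(c,*B(p),.036) for p in[(470,284),(672,333),(640,411),(452,363)]]))
print("block scene",np.array([unproj(s,*S(p),.036) for p in[(446,271),(491,233),(518,247),(473,284)]]))
print("stand",np.array([unproj(c,*B(p),.065) for p in[(535,32),(515,125),(740,172),(775,165)]]))
print("stand scene",np.array([unproj(s,*S(p),.065) for p in[(366,209),(451,176),(396,228)]]))
print("awl",unproj(c,*B((762,80)),.15),unproj(s,*S((426,137)),.15))
print("brad",unproj(c,*B((597,72)),.107),unproj(s,*S((393,183)),.107))
print("bolt",unproj(c,*B((692,440)),.01))
print("edge",unproj(c,*B((600,491)),0),unproj(c,*B((782,500)),0))
print("lamp",unproj(c,*S((424,230)),.0),"hex",unproj(c,*S((352,212)),.015))
```

```text
[[0.5338 0.4645 0.01  ]
 [0.5443 0.3141 0.01  ]
 [0.397  0.3029 0.01  ]
 [0.385  0.4523 0.01  ]
 [0.4835 0.4009 0.01  ]] [0.465  0.3835 0.01  ]
chip [0.4957 0.3704 0.018 ]
chip [0.4785 0.4044 0.018 ]
chip [0.4464 0.3601 0.018 ]
chip [0.4352 0.4084 0.018 ]
block [[ 0.4859  0.1022  0.036 ]
 [ 0.458  -0.0171  0.036 ]
 [ 0.4121  0.0031  0.036 ]
 [ 0.4391  0.1131  0.036 ]]
block scene [[ 0.4806  0.1064  0.036 ]
 [ 0.4551 -0.0065  0.036 ]
 [ 0.4086  0.0083  0.036 ]
 [ 0.4373  0.1156  0.036 ]]
stand [[ 0.6329  0.0655  0.065 ]
 [ 0.5763  0.078   0.065 ]
 [ 0.5497 -0.0531  0.065 ]
 [ 0.5541 -0.0737  0.065 ]]
stand scene [[ 0.629   0.0601  0.065 ]
 [ 0.5526 -0.083   0.065 ]
 [ 0.569   0.083   0.065 ]]
awl [ 0.5831 -0.0431  0.15  ] [ 0.5783 -0.0338  0.15  ]
brad [0.5978 0.037  0.107 ] [0.596  0.0387 0.107 ]
bolt [ 0.3962 -0.0332  0.01  ]
edge [0.3655 0.0211 0.    ] [ 0.3611 -0.0888  0.    ]
lamp [0.6332 0.1595 0.    ] hex [0.6528 0.2563 0.015 ]
```

```bash
cat > go.py <<'E'
# usage: go.py x y z heading_deg : remaining shift (tool axes now) and turn (about tool axes, deg), tool straight down, tool-y at heading
import sys,numpy as np
from scipy.spatial.transform import Rotation as R
from rig import get_obs
o=get_obs();Rt=R.from_quat(o["tool_rot"]);x,y,z,h=map(float,sys.argv[1:5])
h=np.radians(h);Y=np.array([np.cos(h),np.sin(h),0]);Z=np.array([0,0,-1.])
G=R.from_matrix(np.c_[np.cross(Y,Z),Y,Z])
np.set_printoptions(precision=4,suppress=True)
print("t",round(o["time"],2),"pos",o["position"],"shift",Rt.inv().apply(np.array([x,y,z])-o["position"]),"turn",np.degrees((Rt.inv()*G).as_rotvec()),"F",o["ft_force"],"w",o["grip_width"],"gf",o["grip_force"],"q",o["q"])
E
A='[-0.0283,-0.0314,0.003,0,0,0,1]'
python3 -m pendant '[[[-0.028,-0.031,0.003,0,0,0,1],[-0.028,-0.031,0.003,0,0,0,1],[-0.028,-0.031,0.003,0,0,0,1],[-0.028,-0.031,0.003,0,0,0,1],[-0.028,-0.031,0.003,0,0,0,1]]]'
python3 -m pendant '[[[-0.028,-0.031,0.003,0,0,0,1],[-0.028,-0.031,0.003,0,0,0,1],[-0.028,-0.031,0.003,0,0,0,1],[-0.028,-0.031,0.003,0,0,0,1],[-0.028,-0.031,0.003,0,0,0,1]]]'
python3 -m pendant '[[[-0.028,-0.031,0.003,0,0,0,1],[-0.028,-0.031,0.003,0,0,0,1],[-0.028,-0.031,0.003,0,0,0,1],[-0.028,-0.031,0.003,0,0,0,1],[-0.028,-0.031,0.003,0,0,0,1]]]'
python3 -m pendant '[[[0,0,0,0,0,9,1],[0,0,0,0,0,9,1],[0,0,0,0,0,9,1],[0,0,0,0,0,9,1],[0,0,0,0,0,9,1]]]'
python3 -m pendant '[[[0,0,0,0,0,9,1],[0,0,0,0,0,9,1],[0,0,0,0,0,9,1],[0,0,0,0,0,9,1],[0,0,0,0,0,9,1]]]'
python3 go.py .447 .053 .12 -13.5
python3 - <<'E'
from rig import *
import cv2,pickle
o=get_obs();c=camera("wrist");c["o"]=o;pickle.dump(c,open("pics/w1.pkl","wb"));cv2.imwrite("pics/w1.png",c["img"][:,:,::-1]);print(c["T_tool_cam"])
E
```

```text
time: 0.72
position: [0.2424, 0.4251, 0.1818]
tool_rot: [0.113, 0.994, -0.0, -0.0]
ft_force: [0.5, 0.4, -0.1]
grip_width: 0.0869
grip_force: 0.0
time: 1.35
position: [0.344, 0.2427, 0.167]
tool_rot: [0.113, 0.994, -0.0, -0.0]
ft_force: [0.9, 0.4, -0.1]
grip_width: 0.0876
grip_force: 0.0
time: 1.98
position: [0.4456, 0.0601, 0.1519]
tool_rot: [0.113, 0.994, 0.0, -0.0]
ft_force: [0.8, 0.9, -0.3]
grip_width: 0.0874
grip_force: 0.0
time: 2.6
position: [0.4449, 0.0614, 0.1519]
tool_rot: [0.487, 0.873, -0.0, -0.0]
ft_force: [0.6, -0.6, -0.1]
grip_width: 0.087
grip_force: 0.0
time: 3.22
position: [0.4449, 0.0615, 0.1519]
tool_rot: [0.784, 0.621, -0.0, -0.0]
ft_force: [-0.9, -0.1, 0.9]
grip_width: 0.0867
grip_force: 0.0
t 3.23 pos [0.4449 0.0615 0.1519] shift [-0.0078  0.004   0.0319] turn [-0.0377  0.0053  0.2089] F [-0.9335 -0.0712  0.8677] w 0.08668244092719643 gf 0.0 q [-0.1124  0.3662  1.9082 -0.      0.8679  0.1196]
[[-3.19526473e-04 -9.59141541e-01 -2.82926494e-01  7.81008928e-02]
 [ 9.99999762e-01 -4.79354562e-04  4.95685200e-04 -9.91129039e-04]
 [-6.11054373e-04 -2.82926269e-01  9.59141467e-01 -1.87321907e-01]
 [ 0.00000000e+00  0.00000000e+00  0.00000000e+00  1.00000000e+00]]
```

View pics/w1.png

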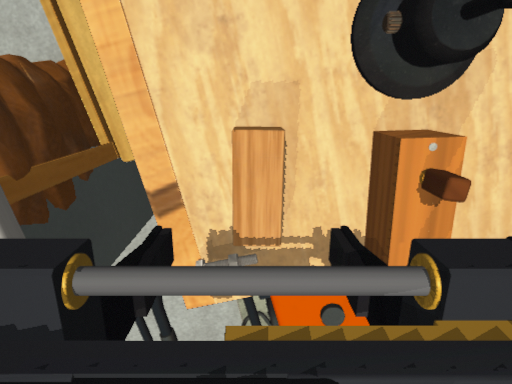

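The wrist view shows the block top with corners at (233,127), (284,127), (282,245) and (233,243), aligned with the image. The bradawl end is at about (457,186).

```bash
cat >> h.py <<'E'
from scipy.spatial.transform import Rotation as Rn
def wcam(c):
    T=np.eye(4);T[:3,:3]=Rn.from_quat(c["o"]["tool_rot"]).as_matrix();T[:3,3]=c["o"]["position"]
    M=np.linalg.inv(T@c["T_tool_cam"]);return dict(intrinsics=c["intrinsics"],R=M[:3,:3],t=M[:3,3])
E
python3 - <<'E'
from h import *
c=wcam(pickle.load(open("pics/w1.pkl","rb")))
P=np.array([unproj(c,*p,.036) for p in[(233,127),(284.5,127),(282.5,245),(233,244)]]);print(P,P.mean(0))
E
```

```text
[[ 4.39799588e-01  1.16142538e-01  3.60000000e-02]
 [ 4.86501153e-01  1.05094827e-01  3.60000000e-02]
 [ 4.60228675e-01 -1.25227491e-02  3.60000000e-02]
 [ 4.10486638e-01  4.11522740e-04  3.60000000e-02]] [0.44925401 0.05228153 0.036     ]
```

```bash
python3 -m pendant '[[[-0.008,0.006,0.025,0,0,0,1],[0,0,0.03,0,0,0,1],[0,0,0.03,0,0,0,1],[0,0,0.025,0,0,0,1],[0,0,0.015,0,0,0,1]]]'
python3 -m pendant '[[[0,0,0,0,0,0,1],[0,0,0,0,0,0,0.3],[0,0,0,0,0,0,0.3],[0,0,0,0,0,0,0.3],[0,0,0,0,0,0,0.3]]]' 40
python3 go.py .449 .0525 .027 -13.5
```

```text
time: 3.9
position: [0.4486, 0.0523, 0.0258]
tool_rot: [0.782, 0.623, -0.001, -0.001]
ft_force: [0.2, 0.3, 0.3]
grip_width: 0.0869
grip_force: 0.0
time: 4.53
position: [0.4495, 0.0523, 0.0275]
tool_rot: [0.783, 0.623, 0.0, 0.0]
ft_force: [0.7, 0.7, -1.1]
grip_width: 0.0552
grip_force: 0.0
t 4.53 pos [0.4495 0.0523 0.0275] shift [ 0.0001 -0.0005  0.0005] turn [ 0.0503 -0.0042  0.5165] F [ 0.697   0.6755 -1.1071] w 0.05521824885272535 gf 0.0 q [-0.132   0.6157  1.9978 -0.      0.5273  0.0946]
```

```bash
python3 -m pendant '[[[0,0,0,0,0,0,0.3],[0,0,0,0,0,0,0.3],[0,0,-0.02,0,0,0,0.3],[0,0,-0.04,0,0,0,0.3],[0,0,-0.04,0,0,0,0.3]]]' 40
python3 -m pendant '[[[0,0,0,0,0,9,0.3],[0,0,0,0,0,9,0.3],[0,0,0,0,0,9,0.3],[0,0,0,0,0,9,0.3],[0,0,0,0,0,9,0.3]]]'
python3 -m pendant '[[[0,0,0,0,0,9,0.3],[0,0,0,0,0,9,0.3],[0,0,0,0,0,9,0.3],[0,0,0,0,0,0,0.3],[0,0,0,0,0,0,0.3]]]'
python3 go.py .459 .4653 .1 -85.7
```

```text
time: 5.15
position: [0.4487, 0.0523, 0.1279]
tool_rot: [0.783, 0.623, -0.0, -0.0]
ft_force: [1.0, 0.1, -0.0]
grip_width: 0.0264
grip_force: 0.0
time: 5.78
position: [0.449, 0.0523, 0.1271]
tool_rot: [0.962, 0.273, -0.0, -0.0]
ft_force: [1.3, 0.4, -0.4]
grip_width: 0.0259
grip_force: 0.0
time: 6.4
position: [0.4491, 0.0523, 0.1271]
tool_rot: [0.999, 0.045, -0.0, -0.0]
ft_force: [-0.3, -1.0, 0.2]
grip_width: 0.0264
grip_force: 0.0
t 6.4 pos [0.4491 0.0523 0.1271] shift [ 0.0469 -0.4104  0.0271] turn [-0.0013  0.0145  0.8366] F [-0.2963 -0.9605  0.2002] w 0.026385181622815987 gf 0.0 q [-0.1321  0.414   1.9267 -0.      0.8012  1.3491]
```

The grip width is 26 mm with no grip force, so the block isn't held. I'll look.

Run:
```python
from rig import *
import cv2,pickle
c=camera("scene");t=camera("top");pickle.dump(t,open("pics/t2.pkl","wb"))
import numpy as np
a=cv2.resize(c["img"][100:240,200:380],(400,311));b=cv2.resize(t["img"][150:290,250:400],(400,373));o=np.zeros((373,800,3),np.uint8);o[:311,:400]=a;o[:,400:]=b
cv2.imwrite("pics/s2.png",o[:,:,::-1])
```

```text
(no output)
```

View pics/s2.png

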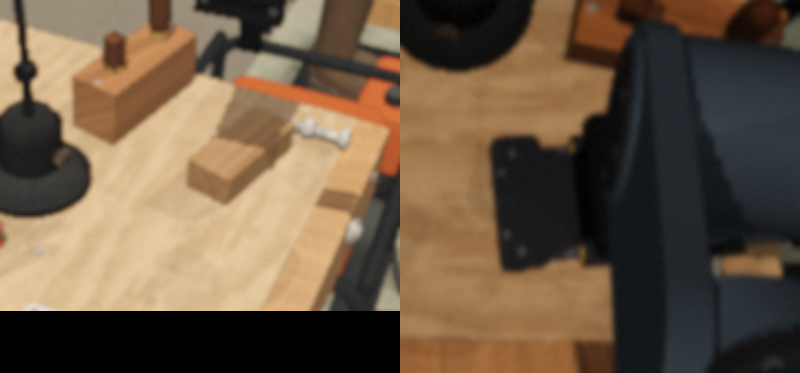

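The block is still flat on the bench and about where it was; I lifted before the grip had closed. I'll open, turn back and re-measure.

```bash
python3 -m pendant '[[[0,0,0,0,0,-9,1],[0,0,0,0,0,-9,1],[0,0,0,0,0,-9,1],[0,0,0,0,0,-9,1],[0,0,0,0,0,-9,1]]]'
python3 -m pendant '[[[0,0,0,0,0,-9,1],[0,0,0,0,0,-9,1],[0,0,0,0,0,-9,1],[0,0,-0.02,0,0,0,1],[0,0,0,0,0,0,1]]]'
python3 go.py .449 .0525 .027 -13.5
python3 - <<'E'
from rig import *
import cv2,pickle
o=get_obs();c=camera("wrist");c["o"]=o;pickle.dump(c,open("pics/w2.pkl","wb"));cv2.imwrite("pics/w2.png",c["img"][:,:,::-1])
E
```

```text
time: 7.12
position: [0.4492, 0.0523, 0.1271]
tool_rot: [0.905, 0.426, -0.0, 0.0]
ft_force: [-0.2, 0.5, -0.1]
grip_width: 0.0683
grip_force: 0.0
time: 7.75
position: [0.4504, 0.0522, 0.148]
tool_rot: [0.782, 0.623, 0.001, 0.001]
ft_force: [-0.5, 0.8, 0.2]
grip_width: 0.087
grip_force: 0.0
t 7.75 pos [0.4504 0.0522 0.148 ] shift [-0.     -0.0018  0.121 ] turn [ 0.1809 -0.0185  0.5478] F [-0.4507  0.8036  0.2081] w 0.08703285741127079 gf 0.0 q [-0.132   0.3766  1.9054  0.      0.8564  0.0941]
```

View pics/w2.png

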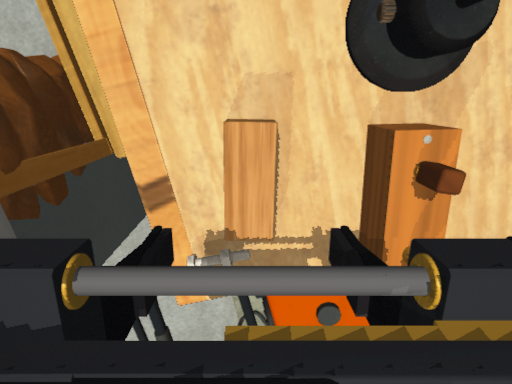

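The block is undisturbed, with top corners at (224,120), (277,121), (274,238) and (226,238).

```bash
python3 - <<'E'
from h import *
c=wcam(pickle.load(open("pics/w2.pkl","rb")))
P=np.array([unproj(c,*p,.036) for p in[(224,120),(277,121),(274,238),(226,238)]]);print(P,P.mean(0))
E
python3 -m pendant '[[[0,0,0.025,0,0,0.5,1],[0,0,0.03,0,0,0,1],[0,0,0.03,0,0,0,1],[0,0,0.025,0,0,0,1],[0,0,0.01,0,0,0,1]]]'
python3 -m pendant '[[[0,0,0.002,0,0,0,0],[0,0,0,0,0,0,0],[0,0,0,0,0,0,0],[0,0,0,0,0,0,0],[0,0,0,0,0,0,0]]]' 40
python3 -m pendant '[[[0,0,0,0,0,0,0],[0,0,0,0,0,0,0],[0,0,0,0,0,0,0],[0,0,0,0,0,0,0],[0,0,0,0,0,0,0]]]' 40
python3 go.py .449 .0525 .027 -13.5
```

```text
[[ 0.43915946  0.11502364  0.036     ]
 [ 0.48619646  0.10325957  0.036     ]
 [ 0.45968253 -0.01024132  0.036     ]
 [ 0.41208644  0.00080757  0.036     ]] [0.44928122 0.05221236 0.036     ]
time: 8.43
position: [0.448, 0.0524, 0.0255]
tool_rot: [0.785, 0.619, -0.001, -0.001]
ft_force: [-0.1, 0.2, 0.0]
grip_width: 0.087
grip_force: 0.0
time: 9.05
position: [0.4495, 0.0523, 0.0255]
tool_rot: [0.785, 0.619, 0.0, 0.0]
ft_force: [-0.7, 0.9, -0.5]
grip_width: 0.0451
grip_force: 0.0
time: 9.68
position: [0.4492, 0.0523, 0.0251]
tool_rot: [0.785, 0.619, -0.0, -0.0]
ft_force: [0.5, 0.1, -0.6]
grip_width: 0.0017
grip_force: 0.0
t 9.68 pos [0.4492 0.0523 0.0251] shift [ 0.0001 -0.0003 -0.0019] turn [-0.0035  0.0016  0.0086] F [ 0.4727  0.0785 -0.6375] w 0.0017105297746478102 gf 0.0 q [-0.1321  0.621   1.9988 -0.      0.5219  0.1034]
```

Run:
```python
from rig import *
import cv2,pickle
import numpy as np
c=camera("scene");o=get_obs();w=camera("wrist");w["o"]=o;pickle.dump((c,w),open("pics/x3.pkl","wb"))
a=cv2.resize(c["img"][90:230,210:390],(400,311),interpolation=cv2.INTER_CUBIC);b=cv2.resize(w["img"],(400,300));o=np.zeros((311,800,3),np.uint8);o[:311,:400]=a;o[:300,400:]=b
cv2.imwrite("pics/s3.png",o[:,:,::-1])
```

```text
(no output)
```

View pics/s3.png

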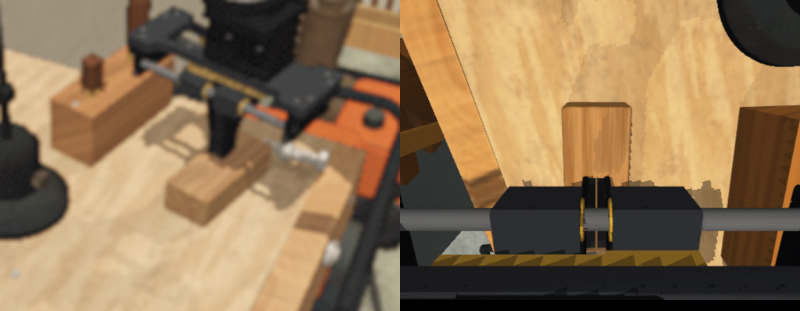

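The wrist view shows the fingers shut at (597,180) over the block, which isn't gripped. I'll check the fingertip location by projecting the TCP.

Run:
```python
from h import *
s,w=pickle.load(open("pics/x3.pkl","rb"));p=w["o"]["position"];W=wcam(w)
for dz in(-.011,0,.008,.03,.05):
    X=p+[0,0,dz];u=proj(s,X);v=proj(W,X)
    print(dz,"scenecrop",(u-[210,90])*400/180,"wristcrop",v*400/512+[400,0])
print(w["intrinsics"],p)
print("far end of block", (proj(s,[.4628,.1107,.036])-[210,90])*400/180, (proj(s,[.4352,-.0062,.036])-[210,90])*400/180,proj(W,[.4628,.1107,.036])*400/512+[400,0],proj(W,[.4352,-.0062,.036])*400/512+[400,0])
```

```text
-0.011 scenecrop [215.23091112 180.88233018] wristcrop [597.02454972 172.32890867]
0 scenecrop [216.29904607 172.3774107 ] wristcrop [597.08837145 177.34333685]
0.008 scenecrop [217.08590112 166.11215485] wristcrop [597.13914533 181.33260403]
0.03 scenecrop [219.29453389 148.52613374] wristcrop [597.30199836 194.12784963]
0.05 scenecrop [221.36136974 132.06915669] wristcrop [597.48882189 208.80644019]
[[320.0547999    0.         250.84043908]
 [  0.         320.0547999  192.24753988]
 [  0.           0.           1.        ]] [0.44925903 0.0522924  0.02513657]
far end of block [183.02877065 193.22436997] [249.75468947 136.6755471 ] [596.57995908 103.55873918] [597.06132625 249.4127913 ]
```

```bash
python3 -m pendant '[[[0,0,0.001,0,0,0,0],[0,0,0.001,0,0,0,0],[0,0,0.001,0,0,0,0],[0,0,0.001,0,0,0,0],[0,0,0.001,0,0,0,0]]]'
python3 - <<'E'
import cv2,pickle,numpy as np
s,w=pickle.load(open("pics/x3.pkl","rb"))
a=cv2.resize(s["img"][110:210,270:370],(400,400),interpolation=cv2.INTER_CUBIC)
b=cv2.resize(w["img"][110:260,180:330],(400,400),interpolation=cv2.INTER_CUBIC)
cv2.imwrite("pics/z3.png",np.hstack([a,b])[:,:,::-1])
E
```

```text
time: 10.4
position: [0.4492, 0.0523, 0.0201]
tool_rot: [0.785, 0.619, -0.0, -0.0]
ft_force: [-0.2, -0.6, -0.1]
grip_width: 0.0004
grip_force: 0.0
```

View pics/z3.png

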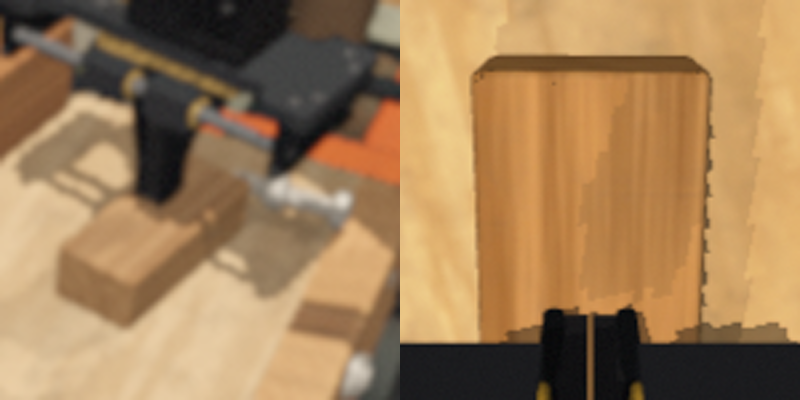

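The zoom shows the fingertips resting visibly above the block top, at left-panel (158,202), where the stated frame puts them at (148,245). They are therefore about 3 cm short of where the stated tool frame says. I'll probe gently for the true height.

```bash
python3 -m pendant '[[[0,0,0.001,0,0,0,0],[0,0,0.001,0,0,0,0],[0,0,0.001,0,0,0,0],[0,0,0.001,0,0,0,0],[0,0,0.001,0,0,0,0]]]'
python3 -m pendant '[[[0,0,0.001,0,0,0,0],[0,0,0.001,0,0,0,0],[0,0,0.001,0,0,0,0],[0,0,0.0005,0,0,0,0],[0,0,0,0,0,0,0]]]'
```

```text
time: 11.02
position: [0.4493, 0.0523, 0.0151]
tool_rot: [0.785, 0.619, 0.0, 0.0]
ft_force: [-0.4, -1.2, 0.8]
grip_width: 0.0004
grip_force: 0.0
time: 11.65
position: [0.4492, 0.0523, 0.0116]
tool_rot: [0.785, 0.619, -0.0, -0.0]
ft_force: [-0.3, -0.4, 0.2]
grip_width: 0.0005
grip_force: 0.0
```

```bash
python3 -m pendant '[[[0,0,0.001,0,0,0,0],[0,0,0.001,0,0,0,0],[0,0,0.001,0,0,0,0],[0,0,0,0,0,0,0],[0,0,0,0,0,0,0]]]'
```

```text
time: 12.28
position: [0.4494, 0.0523, 0.0109]
tool_rot: [0.785, 0.619, 0.001, 0.001]
ft_force: [-2.7, -0.6, 23.6]
grip_width: 0.0004
grip_force: 12.1
```

Contact came at TCP z = 0.0112, so the real fingertips sit 25 mm behind the reported TCP. I'll correct for that from here: tip z = TCP z + 0.025. Now regrasp.

```bash
python3 -m pendant '[[[0,0,-0.02,0,0,0,1],[0,0,-0.01,0,0,0,1],[0,0,0,0,0,0,1],[0,0,0,0,0,0,1],[0,0,0,0,0,0,1]]]'
python3 -m pendant '[[[0,0,0,0,0,0,1],[0,0,0,0,0,0,1],[0,0,0.015,0,0,0,1],[0,0,0.015,0,0,0,1],[0,0,0.01,0,0,0,1]]]'
python3 go.py .449 .0525 -.0085 -13.5
```

```text
time: 12.9
position: [0.4488, 0.0523, 0.0381]
tool_rot: [0.785, 0.619, -0.0, -0.0]
ft_force: [0.7, -0.1, 0.7]
grip_width: 0.0423
grip_force: 0.0
time: 13.52
position: [0.4491, 0.0523, -0.002]
tool_rot: [0.785, 0.619, -0.0, -0.0]
ft_force: [-0.5, -0.2, 1.1]
grip_width: 0.0856
grip_force: 0.0
t 13.53 pos [ 0.4491  0.0523 -0.002 ] shift [ 0.0002 -0.0001  0.0065] turn [-0.0332  0.004   0.0055] F [-0.5062 -0.1924  1.1033] w 0.08558130679189965 gf 0.0 q [-0.132   0.6809  2.009  -0.      0.4523  0.1035]
```

```bash
python3 -m pendant '[[[0,0,0.0065,0,0,0,1],[0,0,0,0,0,0,0],[0,0,0,0,0,0,0],[0,0,0,0,0,0,0],[0,0,0,0,0,0,0]]]' 40
python3 -m pendant '[[[0,0,0,0,0,0,0],[0,0,0,0,0,0,0],[0,0,0,0,0,0,0],[0,0,0,0,0,0,0],[0,0,0,0,0,0,0]]]'
python3 go.py .449 .0525 -.0085 -13.5
```

```text
time: 14.15
position: [0.4494, 0.0523, -0.0076]
tool_rot: [0.785, 0.619, 0.0, 0.0]
ft_force: [-0.7, 0.5, 0.2]
grip_width: 0.0549
grip_force: 0.0
time: 14.78
position: [0.4494, 0.0523, -0.0076]
tool_rot: [0.785, 0.619, 0.0, 0.0]
ft_force: [0.7, 0.5, 5.7]
grip_width: 0.0494
grip_force: 40.0
t 14.78 pos [ 0.4494  0.0523 -0.0076] shift [ 0.0001 -0.0004  0.0009] turn [ 0.0243 -0.0033  0.0025] F [0.6746 0.5098 5.6892] w 0.0493625642381799 gf 39.99283969402313 q [-0.132   0.6935  2.0107  0.      0.437   0.1035]
```

Gripped at 40 N with width 49.4 mm. Lift, turn and carry.

```bash
python3 -m pendant '[[[0,0,-0.03,0,0,0,0],[0,0,-0.04,0,0,0,0],[0,0,0,0,0,9,0],[0,0,0,0,0,9,0],[0,0,0,0,0,9,0]]]'
python3 -m pendant '[[[0,0,0,0,0,9,0],[0,0,0,0,0,9,0],[0,0,0,0,0,9,0],[0,0,0,0,0,9,0],[0,0,0,0,0,9,0]]]'
python3 go.py .459 .4653 .06 -85.7
```

```text
time: 15.4
position: [0.4487, 0.0524, 0.0619]
tool_rot: [0.909, 0.416, -0.0, -0.0]
ft_force: [-0.6, -0.1, -1.7]
grip_width: 0.0497
grip_force: 40.0
time: 16.02
position: [0.4486, 0.0524, 0.0616]
tool_rot: [0.999, 0.037, -0.001, -0.0]
ft_force: [-0.4, 0.1, -1.3]
grip_width: 0.0497
grip_force: 40.0
t 16.02 pos [0.4486 0.0524 0.0616] shift [ 0.0407 -0.411   0.0017] turn [-0.017   0.0854 -0.091 ] F [-0.4042  0.0866 -1.2552] w 0.04970386711915985 gf 39.9832284450531 q [-0.1321  0.5429  1.9792 -0.      0.621   1.3653]
```

```bash
python3 -m pendant '[[[0.004,-0.041,0,0,0,0,0],[0.004,-0.041,0,0,0,0,0],[0.004,-0.041,0,0,0,0,0],[0.004,-0.041,0,0,0,0,0],[0.004,-0.041,0,0,0,0,0]]]'
python3 -m pendant '[[[0.004,-0.041,0,0,0,0,0],[0.004,-0.041,0,0,0,0,0],[0.004,-0.041,0,0,0,0,0],[0.004,-0.041,0,0,0,0,0],[0.004,-0.041,0,0,0,0,0]]]'
python3 go.py .459 .4653 .004 -85.7
```

```text
time: 16.65
position: [0.4523, 0.2594, 0.0614]
tool_rot: [0.999, 0.039, -0.001, 0.0]
ft_force: [0.5, -0.3, -2.2]
grip_width: 0.0496
grip_force: 40.0
time: 17.27
position: [0.456, 0.465, 0.061]
tool_rot: [0.999, 0.039, -0.001, 0.001]
ft_force: [0.3, 0.2, -1.8]
grip_width: 0.0497
grip_force: 40.0
t 17.27 pos [0.456 0.465 0.061] shift [ 0.0032 -0.0002  0.0569] turn [0.076  0.1096 0.2181] F [ 0.2773  0.2233 -1.8195] w 0.04971542034204413 gf 39.989853501319885 q [ 0.6239  0.7278  1.4667 -0.0002  0.9494  2.116 ]
```

```bash
python3 -m pendant '[[[0.003,0,0.02,0,0,0,0],[0,0,0.02,0,0,0,0],[0,0,0.01,0,0,0,0],[0,0,0.005,0,0,0,0],[0,0,0,0,0,0,0]]]'
python3 go.py .459 .4653 .004 -85.7
python3 - <<'E'
from rig import *
import cv2,pickle
import numpy as np
c=camera("scene");t=camera("top")
a=cv2.resize(c["img"][200:350,150:320],(400,353),interpolation=cv2.INTER_CUBIC);b=cv2.resize(t["img"][150:290,90:240],(400,373),interpolation=cv2.INTER_CUBIC);o=np.zeros((373,800,3),np.uint8);o[:353,:400]=a;o[:,400:]=b
cv2.imwrite("pics/s4.png",o[:,:,::-1])
E
```

```text
time: 17.9
position: [0.46, 0.4637, 0.0068]
tool_rot: [0.999, 0.039, -0.0, 0.0]
ft_force: [0.0, -0.1, -2.7]
grip_width: 0.0502
grip_force: 40.0
t 17.9 pos [0.46   0.4637 0.0068] shift [-0.0008 -0.0016  0.0028] turn [0.0242 0.0397 0.1576] F [ 0.0119 -0.0759 -2.7001] w 0.050164336403574365 gf 39.99110698699951 q [ 0.6187  0.8057  1.4836 -0.      0.8531  2.1117]
```

View pics/s4.png

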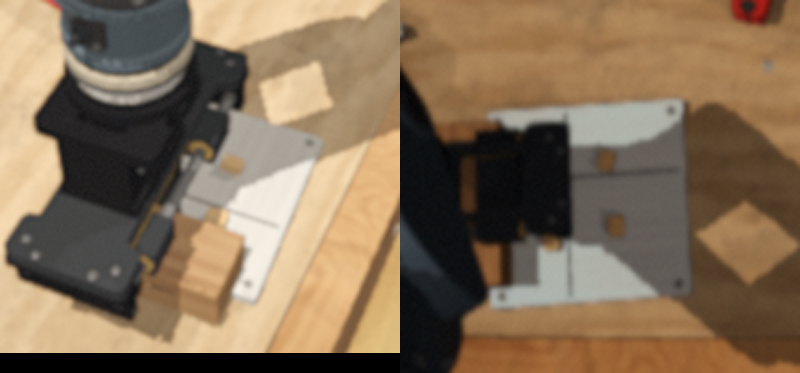

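The block is low over the plate's left edge, flat and square to it, with all the chips to its right. Now the sweep.

```bash
python3 -m pendant '[[[-0.001,0,0.001,0,0,0,0],[0,0,0.0015,0,0,0,0],[0,0.006,0,0,0,0,0],[0,0.012,0,0,0,0,0],[0,0.012,0,0,0,0,0]]]'
python3 -m pendant '[[[0,0.012,0,0,0,0,0],[0,0.012,0,0,0,0,0],[0,0.012,0,0,0,0,0],[0,0.012,0,0,0,0,0],[0,0.012,0,0,0,0,0]]]'
python3 go.py .4704 .3187 .004 -85.7
```

```text
time: 18.62
position: [0.4612, 0.4333, 0.0046]
tool_rot: [0.999, 0.039, -0.0, 0.0]
ft_force: [-0.7, 1.0, -2.2]
grip_width: 0.0495
grip_force: 40.0
time: 19.25
position: [0.4661, 0.3739, 0.0047]
tool_rot: [0.999, 0.039, 0.0, -0.0]
ft_force: [-0.8, -0.1, -1.5]
grip_width: 0.0497
grip_force: 40.0
t 19.25 pos [0.4661 0.3739 0.0047] shift [-0.0001  0.0553  0.0007] turn [-0.0054 -0.0128  0.2046] F [-0.7986 -0.0588 -1.4771] w 0.04974313911944876 gf 39.99129295349121 q [ 0.4892  0.7595  1.6357 -0.      0.7461  1.9813]
```

```bash
python3 -m pendant '[[[0,0.012,0,0,0,0,0],[0,0.012,0,0,0,0,0],[0,0.012,0,0,0,0,0],[0,0.012,0,0,0,0,0],[0,0.011,0,0,0,0,0]]]'
python3 -m pendant '[[[0,0,0,0,0,0,0],[0,-0.005,-0.01,0,0,0,0],[0,0,-0.03,0,0,0,0],[0,0,-0.03,0,0,0,0],[0,0,0,0,0,0,0]]]'
python3 go.py .455 .1 .06 -85.7
python3 - <<'E'
from rig import *
from h import *
import cv2
for n in("scene","top"):
    c=camera(n);pickle.dump(c,open(f"pics/{n}5.pkl","wb"))
E
```

```text
time: 19.88
position: [0.4707, 0.3151, 0.0047]
tool_rot: [0.999, 0.039, 0.0, -0.0]
ft_force: [-0.3, 1.2, -1.3]
grip_width: 0.05
grip_force: 40.0
time: 20.5
position: [0.4722, 0.3225, 0.0774]
tool_rot: [0.999, 0.04, 0.003, -0.001]
ft_force: [-0.9, 0.4, -2.1]
grip_width: 0.0497
grip_force: 40.0
t 20.5 pos [0.4722 0.3225 0.0774] shift [-0.035   0.2205  0.0167] turn [-0.135  -0.3716  0.2661] F [-0.8826  0.3893 -2.1261] w 0.04974527990753621 gf 39.99109625816345 q [0.4038 0.6185 1.6766 0.0002 0.8396 1.8948]
```

```bash
python3 -m pendant '[[[-0.006,0.034,0,0,0,0,0],[-0.006,0.034,0,0,0,0,0],[-0.006,0.034,0,0,0,0,0],[-0.006,0.034,0,0,0,0,0],[-0.006,0.034,0,0,0,0,0]]]'
python3 go.py .455 .15 -.0076 -85.7
python3 - <<'E'
from rig import *
from h import *
import cv2
o=np.zeros((600,800,3),np.uint8)
b,a=.075,np.array([.465,.3835]);ca,sa=np.cos(b),np.sin(b)
xp=np.linspace(.11,-.11,300)[:,None]*np.ones((1,400));yp=np.linspace(.12,-.173,400)[None]*np.ones((300,1))
X=np.stack([a[0]+ca*xp-sa*yp,a[1]+sa*xp+ca*yp,0*xp+.014],-1)
for i,n in enumerate(("scene","top")):
    c=camera(n);pickle.dump(c,open(f"pics/{n}6.pkl","wb"))
    p=(X@c["R"].T+c["t"])@c["intrinsics"].T;p=(p[...,:2]/p[...,2:]).astype(np.float32)
    im=cv2.remap(c["img"],p[...,0],p[...,1],cv2.INTER_CUBIC);o[:300,400*i:400*i+400]=im
    lab=cv2.cvtColor(im,cv2.COLOR_RGB2LAB).astype(int);m=(lab[...,2]-128>10)
    inn=(abs(xp)<.07)&(abs(yp)<.07)
    k,l,st,ce=cv2.connectedComponentsWithStats((m&inn).astype(np.uint8));print(n,[(s[4],np.round(q)) for s,q in zip(st[1:],ce[1:]) if s[4]>20])
cv2.imwrite("pics/r6.png",o[:300,:,::-1])
E
```

```text
time: 21.22
position: [0.4525, 0.148, 0.0735]
tool_rot: [0.999, 0.04, -0.001, 0.0]
ft_force: [0.9, -0.2, -1.9]
grip_width: 0.0495
grip_force: 40.0
t 21.23 pos [0.4525 0.148  0.0735] shift [ 0.0029 -0.0018  0.0811] turn [0.0016 0.1504 0.2285] F [ 0.8738 -0.219  -1.8809] w 0.04952516524005611 gf 39.99261438846588 q [ 0.0808  0.5392  1.9108 -0.      0.6942  1.5725]
scene []
top []
```

No chips on the plate in either camera. Set the block down.

```bash
python3 -m pendant '[[[0,0,0.02,0,0,0,0],[0,0,0.03,0,0,0,0],[0,0,0.02,0,0,0,0],[0,0,0.007,0,0,0,0],[0,0,0.002,0,0,0,0]]]'
python3 -m pendant '[[[0,0,0.001,0,0,0,0],[0,0,0.001,0,0,0,0],[0,0,0,0,0,0,1],[0,0,0,0,0,0,1],[0,0,0,0,0,0,1]]]'
python3 go.py .455 .15 -.0076 -85.7
```

```text
time: 21.95
position: [0.4533, 0.1493, -0.0049]
tool_rot: [0.999, 0.04, -0.001, -0.0]
ft_force: [-1.0, 0.7, -1.3]
grip_width: 0.0495
grip_force: 40.0
time: 22.58
position: [0.4539, 0.1489, -0.0061]
tool_rot: [0.999, 0.039, 0.0, -0.0]
ft_force: [-0.2, -0.2, -0.5]
grip_width: 0.0721
grip_force: 0.0
t 22.57 pos [ 0.4539  0.1489 -0.0061] shift [ 0.0012 -0.001   0.0015] turn [ 0.0005 -0.0332  0.2042] F [-0.1583 -0.2298 -0.5138] w 0.07208643584982076 gf 0.0 q [ 0.0826  0.7005  1.9468 -0.      0.4937  1.5748]
```

```bash
python3 -m pendant '[[[0,0,0,0,0,0,1],[0,0,-0.05,0,0,0,1],[0,0,-0.05,0,0,0,1],[0,0,-0.05,0,0,0,1],[0,0,-0.05,0,0,0,1]]]'
python3 -m pendant '[[[0,0,0,0,0,-9,1],[0,0,0,0,0,-9,1],[0,0,0,0,0,-9,1],[0,0,0,0,0,-9,1],[0,0,0,0,0,-9,1]]]'
python3 -m pendant '[[[0,0,0,0,0,-9.5,1],[0,0,0,0,0,-9.5,1],[0,0,0,0,0,-9.5,1],[0,0,0,0,0,0,1],[0,0,0,0,0,0,1]]]'
python3 go.py .581 -.040 .2 -12
python3 - <<'E'
from h import *
c=pickle.load(open("pics/top0.pkl","rb"));S=lambda p:(p[0]/1.5625,p[1]/1.5625)
s=pickle.load(open("pics/scene0.pkl","rb"))
print("tape",unproj(c,*S((195,170)),.05),"green body",unproj(c,*S((240,165)),.02),unproj(s,*S((190,372)),0),"top",unproj(c,*S((380,100)),.15),unproj(c,*S((200,95)),.2))
# lean-out kinematics fit (down poses)
D=np.array([(.5285,1.4339,.6143,.1962),(.3662,1.9082,.4352,.1519),(.6157,1.9978,.4387,.0275),(.7278,1.4667,.6418,.061),(.6185,1.6766,.5609,.0774)])
q2,q23=D[:,0],D[:,0]+D[:,1];o=np.ones(5);z=0*o
A=np.r_[np.c_[np.sin(q2),np.sin(q23),np.cos(q2),np.cos(q23),o,z],np.c_[np.cos(q2),np.cos(q23),-np.sin(q2),-np.sin(q23),z,o]]
b=np.r_[D[:,2],D[:,3]];x=np.linalg.lstsq(A,b,rcond=None);print(x[0],A@x[0]-b)
E
```

```text
time: 23.2
position: [0.4532, 0.1489, 0.1953]
tool_rot: [0.999, 0.039, -0.0, 0.0]
ft_force: [0.7, -0.1, 0.0]
grip_width: 0.0868
grip_force: 0.0
time: 23.82
position: [0.4532, 0.1489, 0.1935]
tool_rot: [0.907, 0.421, -0.0, -0.0]
ft_force: [-0.1, 0.5, -0.1]
grip_width: 0.0872
grip_force: 0.0
time: 24.45
position: [0.4535, 0.1489, 0.1936]
tool_rot: [0.778, 0.628, -0.0, -0.0]
ft_force: [0.7, -0.2, 0.7]
grip_width: 0.087
grip_force: 0.0
t 24.45 pos [0.4535 0.1489 0.1936] shift [-0.1579  0.1644 -0.0064] turn [-0.0123  0.0005 -0.1325] F [ 0.6508 -0.2296  0.6793] w 0.08701970088296315 gf 0.0 q [0.0826 0.3351 1.7968 0.0001 1.0099 0.2943]
tape [0.69636521 0.45822442 0.05      ] green body [0.71486344 0.40739048 0.02      ] [0.70191391 0.38995042 0.        ] top [0.74958402 0.21713424 0.15      ] [0.72929147 0.41357462 0.2       ]
[ 5.88668697e-01  3.90722874e-01 -3.80330503e-04  1.12467232e-01
 -1.45186559e-04 -5.92618010e-02] [ 2.74769230e-04  2.53713909e-04  5.52517532e-04  8.42067437e-04
 -1.92306811e-03  2.39045944e-06  6.73527307e-05 -1.36390040e-04
  2.26880679e-05  4.39587823e-05]
```

```bash
python3 -m pendant '[[[-0.05,0,0,0,0,0,1],[-0.05,0.02,0,0,0,0,1],[-0.04,0.04,0,0,0,0,1],[-0.018,0.05,-0.006,0,0,0,1],[0,0.05,0,0,0,0,1]]]'
python3 -m pendant '[[[0,0.004,0,0,0,0,1],[0,0,0,0,0,0,1],[0,0,0,0,0,0,1],[0,0,0,0,0,0,1],[0,0,0,0,0,0,1]]]'
python3 go.py .581 -.040 .072 -12
python3 - <<'E'
from rig import *
from h import *
import cv2
o=get_obs();c=camera("wrist");c["o"]=o;pickle.dump(c,open("pics/w7.pkl","wb"));W=wcam(c)
u=proj(W,[.581,-.04,.15]);print(u,proj(W,[.581,-.04,.065]))
cv2.imwrite("pics/w7.png",cv2.resize(c["img"][110:260,150:350],(800,600),interpolation=cv2.INTER_CUBIC)[:,:,::-1])
E
```

```text
time: 25.08
position: [0.5788, -0.0412, 0.2002]
tool_rot: [0.779, 0.627, 0.0, 0.001]
ft_force: [0.5, -1.2, 0.1]
grip_width: 0.0875
grip_force: 0.0
time: 25.7
position: [0.5807, -0.0393, 0.1999]
tool_rot: [0.777, 0.629, -0.0, 0.0]
ft_force: [-0.1, 0.2, -0.3]
grip_width: 0.0867
grip_force: 0.0
t 25.7 pos [ 0.5807 -0.0393  0.1999] shift [-0.0006  0.0004  0.1279] turn [0.0006 0.0013 0.0218] F [-0.0569  0.1653 -0.2915] w 0.08668945824653375 gf 0.0 q [-0.2595  0.4662  1.5399 -0.      1.1354 -0.0504]
[252.4904652  202.99739629] [252.03374089 177.12167148]
```

View pics/w7.png

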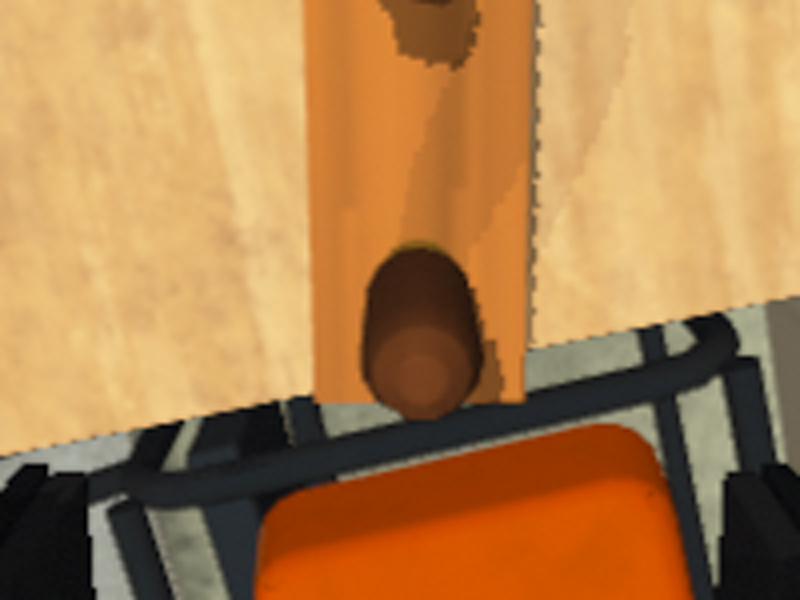

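The handle end is at crop (420,378), which is pixel (255,204.5) against a predicted (252.5,203), so only about 2 mm off. I'll descend and grip.

```bash
python3 -m pendant '[[[-0.0015,0.002,0.03,0,0,0,1],[0,0,0.035,0,0,0,1],[0,0,0.035,0,0,0,1],[0,0,0.02,0,0,0,0.8],[0,0,0.008,0,0,0,0.5]]]' 50
python3 -m pendant '[[[0,0,0,0,0,0,0],[0,0,0,0,0,0,0],[0,0,0,0,0,0,0],[0,0,0,0,0,0,0],[0,0,0,0,0,0,0]]]' 50
python3 -m pendant '[[[0,0,0,0,0,0,0],[0,0,0,0,0,0,0],[0,0,0,0,0,0,0],[0,0,0,0,0,0,0],[0,0,0,0,0,0,0]]]' 50
python3 go.py .581 -.040 .072 -12
```

```text
time: 26.38
position: [0.582, -0.0413, 0.0705]
tool_rot: [0.777, 0.629, -0.001, -0.001]
ft_force: [-0.0, -0.3, 0.1]
grip_width: 0.0743
grip_force: 0.0
time: 27.0
position: [0.5831, -0.0416, 0.072]
tool_rot: [0.777, 0.629, 0.0, 0.0]
ft_force: [-0.7, -0.2, 1.5]
grip_width: 0.0249
grip_force: 46.2
time: 27.62
position: [0.5831, -0.0416, 0.072]
tool_rot: [0.777, 0.629, 0.0, 0.0]
ft_force: [-0.1, 0.4, 5.0]
grip_width: 0.0251
grip_force: 50.0
t 27.62 pos [ 0.5831 -0.0416  0.072 ] shift [ 0.0011 -0.0024 -0.    ] turn [0.0354 0.0001 0.0038] F [-0.0779  0.4143  4.9897] w 0.025108288629337068 gf 49.999368532635344 q [-0.2623  0.6417  1.6416  0.      0.8577 -0.0529]
```

```bash
python3 -m pendant '[[[0,0,-0.02,0,0,0,0],[0,0,-0.03,0,0,0,0],[0,0,-0.03,0,0,0,0],[0,0,-0.04,0,0,0,0],[0,0,-0.04,0,0,0,0]]]'
python3 -m pendant '[[[0,-0.04,0,0,0,0,0],[0,-0.04,0,0,0,0,0],[0,-0.04,0,0,0,0,0],[0,-0.03,0,0,0,0,0],[0,0,0,0,0,0,0]]]'
python3 go.py .45 .05 .232 29.5
```

```text
time: 28.25
position: [0.582, -0.0414, 0.2316]
tool_rot: [0.777, 0.629, -0.001, -0.001]
ft_force: [0.6, 0.0, -0.8]
grip_width: 0.0252
grip_force: 50.0
time: 28.88
position: [0.4332, -0.0095, 0.2309]
tool_rot: [0.777, 0.629, -0.001, -0.001]
ft_force: [-0.3, 0.5, -0.9]
grip_width: 0.0253
grip_force: 50.0
t 28.88 pos [ 0.4332 -0.0095  0.2309] shift [ 0.0617  0.0041 -0.0011] turn [ -0.1885  -0.0849 -41.4816] F [-0.2906  0.5301 -0.8966] w 0.025279728270117686 gf 49.9979807517866 q [-0.2809  0.2214  1.843  -0.      1.0807 -0.0717]
```

```bash
python3 -m pendant '[[[0.04,-0.008,0,0,0,0,0],[0.04,-0.008,0,0,0,0,0],[0.04,-0.008,0,0,0,0,0],[0.04,-0.008,0,0,0,0,0],[0.04,-0.008,0,0,0,0,0]]]'
python3 -m pendant '[[[0.04,-0.008,0,0,0,0,0],[0.04,-0.008,0,0,0,0,0],[0.04,-0.008,0,0,0,0,0],[0,0,0,0,0,0,0],[0,0,0,0,0,0,0]]]'
python3 -m pendant '[[[0,0,0,0,0,-8.3,0],[0,0,0,0,0,-8.3,0],[0,0,0,0,0,-8.3,0],[0,0,0,0,0,-8.3,0],[0,0,0,0,0,-8.3,0]]]'
python3 go.py .523 .4225 .232 29.5
```

```text
time: 29.5
position: [0.4401, 0.1951, 0.2313]
tool_rot: [0.777, 0.629, 0.0, 0.0]
ft_force: [-0.0, -1.0, -0.6]
grip_width: 0.0248
grip_force: 50.0
time: 30.12
position: [0.4404, 0.3158, 0.2309]
tool_rot: [0.777, 0.63, -0.001, 0.0]
ft_force: [0.2, 0.2, -1.5]
grip_width: 0.025
grip_force: 50.0
time: 30.75
position: [0.4406, 0.3145, 0.2315]
tool_rot: [0.503, 0.865, -0.0, 0.0]
ft_force: [-0.8, -0.2, -0.5]
grip_width: 0.0251
grip_force: 50.0
t 30.75 pos [0.4406 0.3145 0.2315] shift [ 0.053   0.1251 -0.0005] turn [-0.0202  0.0199  0.1608] F [-0.7851 -0.1763 -0.4759] w 0.02506499493913558 gf 49.998056339636605 q [ 0.4137  0.374   1.6016 -0.0004  1.1663 -0.1038]
```

```bash
python3 -m pendant '[[[0,0,0,8.4,0,0,0],[0,0,0,8.4,0,0,0],[0,0,0,8.4,0,0,0],[0,0,0,8.4,0,0,0],[0,0,0,8.4,0,0,0]]]'
cat > pt.py <<'E'
import numpy as np
from scipy.spatial.transform import Rotation as R
from rig import get_obs
o=get_obs();r=R.from_quat(o["tool_rot"]);z=r.apply([0,0,1]);p=o["position"]+.067*z
np.set_printoptions(precision=4,suppress=True)
print("t",o["time"],"tip",p,"z",z,"tilt",np.degrees(np.arccos(-z[2])),"shift",r.inv().apply(np.array([.484,.4,.042])-p),"q",o["q"],o["grip_force"],o["ft_force"],o["joint_velocities"])
E
python3 pt.py
```

```text
time: 31.38
position: [0.4414, 0.3149, 0.2317]
tool_rot: [0.471, 0.805, -0.311, -0.181]
ft_force: [0.7, 0.3, -0.3]
grip_width: 0.0251
grip_force: 50.0
t 31.375 tip [0.4022 0.2928 0.182 ] z [-0.5848 -0.3295 -0.7413] tilt 42.16192528840437 shift [0.0533 0.1858 0.0207] q [ 0.4428  0.7729  1.0786 -0.0525  2.0241 -0.0747] 49.99528738007939 [ 0.7324  0.3387 -0.3271] [ 0.0293  0.6735 -0.7328 -0.0758  1.2388 -0.0072]
```

```bash
python3 -m pendant '[[[0.006,0.021,0.002,0,0,0,0],[0.006,0.021,0.002,0,0,0,0],[0.006,0.021,0.002,0,0,0,0],[0.006,0.021,0.002,0,0,0,0],[0.006,0.021,0.002,0,0,0,0]]]'
python3 pt.py
```

```text
time: 32.0
position: [0.4881, 0.3775, 0.1532]
tool_rot: [0.471, 0.807, -0.308, -0.18]
ft_force: [0.7, 0.2, -0.3]
grip_width: 0.0249
grip_force: 50.0
t 32.0 tip [0.4492 0.3555 0.1032] z [-0.5805 -0.3277 -0.7454] tilt 41.807841534776685 shift [0.0216 0.0797 0.0109] q [ 0.4871  0.9569  0.88   -0.02    2.0341 -0.0292] 49.99784528650707 [ 0.7449  0.1971 -0.273 ] [ 0.0628  0.3061 -0.3698  0.0457  0.062   0.0644]
```

```bash
python3 -m pendant '[[[0.006,0.02,0.003,0,0,0,0],[0.006,0.02,0.003,0,0,0,0],[0.005,0.02,0.003,0,0,0,0],[0.004,0.017,0.002,0,0,0,0],[0,0,0,0,0,0,0]]]'
python3 -m pendant '[[[0,0,0,0,0,0,0],[0,0,0,0,0,0,0],[0,0,0,0,0,0,0],[0,0,0,0,0,0,0],[0,0,0,0,0,0,0]]]'
python3 pt.py
python3 - <<'E'
from rig import *
from h import *
import cv2
o=get_obs();c=camera("scene");s0=pickle.load(open("pics/scene0.pkl","rb"));r=Rn.from_quat(o["tool_rot"]);z=r.apply([0,0,1]);p=o["position"]
for k in(0,.03,.05,.058,.063,.067,.072,.08): # awl shank from image: brightness along predicted axis and across it
    u=proj(c,p+k*z);g=cv2.cvtColor(c["img"],cv2.COLOR_RGB2GRAY);g0=cv2.cvtColor(s0["img"],cv2.COLOR_RGB2GRAY)
    x,y=np.round(u).astype(int);print(k,np.round(u,1),g[y,x-6:x+7],g0[y,x-6:x+7])
# chips beyond plate in strip, both views saved
t=camera("top");pickle.dump((c,t),open("pics/fin.pkl","wb"))
E
```

```text
time: 32.62
position: [0.5203, 0.4198, 0.0925]
tool_rot: [0.47, 0.806, -0.31, -0.181]
ft_force: [0.4, -0.3, -0.5]
grip_width: 0.0251
grip_force: 50.0
time: 33.25
position: [0.5204, 0.42, 0.0944]
tool_rot: [0.47, 0.806, -0.31, -0.18]
ft_force: [0.8, 0.6, -0.7]
grip_width: 0.0252
grip_force: 50.0
t 33.25 tip [0.4814 0.3979 0.0446] z [-0.5822 -0.3295 -0.7433] tilt 41.98882349535576 shift [ 0.0006  0.0042 -0.0003] q [ 0.5129  1.1029  0.6943 -0.0016  2.0773 -0.0022] 49.99820865728907 [ 0.8457  0.6014 -0.7384] [-0.0006  0.004  -0.0025 -0.0006  0.0004  0.001 ]
0 [189.9 248.4] [ 72  70  71  70  74  95 131 158 173 178 179 178 174] [198 199 198 200 198 197 196 194 192 193 195 196 195]
0.03 [203.3 256.9] [134 131 138 147 152 155 160 167 175 180 183 188 199] [190 189 197 210 217 220 221 221 220 220 220 219 219]
0.05 [211.9 262.4] [164 161 158 166 174 177 175 177 184 198 216 228 235] [219 219 218 219 220 220 220 220 219 213 204 198 199]
0.058 [215.3 264.5] [191 213 220 215 208 201 193 190 197 212 226 234 237] [219 219 220 218 216 212 201 185 172 174 182 190 196]
0.063 [217.4 265.8] [201 215 225 230 229 223 215 209 214 227 236 237 237] [218 214 210 207 205 199 187 176 168 165 168 173 171]
0.067 [219.1 266.9] [201 213 218 223 225 224 226 231 236 237 236 231 219] [209 209 208 205 201 195 188 180 173 167 169 175 178]
0.072 [221.1 268.2] [189 202 214 224 230 233 236 236 235 225 209 206 221] [211 209 207 206 203 200 194 189 187 188 185 190 206]
0.08 [224.4 270.3] [180 186 192 202 211 211 201 202 220 231 232 233 233] [214 214 215 216 215 205 189 188 205 216 217 217 218]
```

Run:
```python
from h import *
import cv2
s,t=pickle.load(open("pics/fin.pkl","rb"));b,a=.075,np.array([.465,.3835]);ca,sa=np.cos(b),np.sin(b)
xp=np.arange(.06,-.061,-.003)[:,None]*np.ones((1,75));yp=np.arange(.0,-.15,-.002)[None]*np.ones((len(xp),1))
X=np.stack([a[0]+ca*xp-sa*yp,a[1]+sa*xp+ca*yp,0*xp+.006],-1)
for n,c in(("scene",s),("top",t)):
    c0=pickle.load(open(f"pics/{n}0.pkl","rb"));L=[]
    for k in(c,c0):
        p=(X@k["R"].T+k["t"])@k["intrinsics"].T;p=(p[...,:2]/p[...,2:]).astype(np.float32)
        L.append(cv2.remap(k["img"],p[...,0],p[...,1],1).astype(int))
    d=L[0]-L[1];d=abs(d-d.mean(-1,keepdims=True)).sum(-1)+abs(d.mean(-1))
    m=d>25;print(n)
    for r in m[:, 30:]:print("".join(".#"[v] for v in r))
```

```text
sceneTraceback (most recent call last):
  File "<stdin>", line 13, in <module>
  File "<stdin>", line 13, in <genexpr>
TypeError: string indices must be integers, not 'numpy.bool'
```

Run:
```python
from h import *
import cv2
s,t=pickle.load(open("pics/fin.pkl","rb"));b,a=.075,np.array([.465,.3835]);ca,sa=np.cos(b),np.sin(b)
xp=np.arange(.06,-.061,-.004)[:,None]*np.ones((1,75));yp=np.arange(.0,-.15,-.002)[None]*np.ones((len(xp),1))
X=np.stack([a[0]+ca*xp-sa*yp,a[1]+sa*xp+ca*yp,0*xp+.006],-1)
for n,c in(("scene",s),("top",t)):
    c0=pickle.load(open(f"pics/{n}0.pkl","rb"));L=[]
    for k in(c,c0):
        p=(X@k["R"].T+k["t"])@k["intrinsics"].T;p=(p[...,:2]/p[...,2:]).astype(np.float32)
        L.append(cv2.remap(k["img"],p[...,0],p[...,1],1).astype(int))
    d=L[0].mean(-1)-L[1].mean(-1)
    print(n,"(cols y_p -60..-148mm)")
    for r in d[:, 30:]:print("".join("#" if v>12 else "-" if v<-12 else "." for v in r))
```

```text
scene (cols y_p -60..-148mm)
-..##########...-----------------------------
###############..----------------------------
################..---------------------------
##################..-------------------------
############..........-----------------------
###########.........###..--------------------
############....--..####..-------------------
#############...----..###.-------------------
#############.....---......------------------
##########...............#...----------------
##########.......###########..---------------
##########.......############..--------------
##########....-..#############...------------
###########.......##...#########..-----------
##############........##########...----------
##################################..---------
###########......##################...-------
##########.........#################...------
##########....-...####################..-----
##########...---..#####################..----
##########....----.......###############..---
##########....--...######################....
##########....---.###########################
##########...
[... 1107 characters left out ...]
###.------
#######################################.-----
######################..################.----
######################.-.################.---
######################...##################.-
#####################...#####################
#####################...#####################
#####################...#####################
#####################..######################
#############################################
#############################################
#############################################
############################################.
########################################...--
#####################################..------
###############################....----------
```

The images show four chips just beyond the plate's right edge at about y_p = -0.09 to -0.10, and the awl is held still at 42°. Handing in.

```bash
python3 -c "
from rig import hand_in
print(hand_in())"
```

```text
the job is handed in; nothing more can be done
None
```

I handed the job in at about 33 s. By my measurements the four chips are off the plate, the block is flat on the bench and released, and the awl is held still at 42° with its point about 3.5 cm above the crossing; `hand_in()` returned no verdict.

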